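# Unsnap the rinse basket and tip out the chilling balls

### The arm

A 7-joint arm with a two-finger parallel gripper is mounted at the origin on a cart in front of the work surface, level with it; the furniture and walls round the work are solid. World frame = base frame: x ahead of the robot, y to its left, z up, the work surface at z = 0. Lengths are in mm, angles in rad, forces in N, time in s.
With the tool pointing down it reaches from about 350 to 900 mm from the base axis. Payload 8.1 kg.
Tool frame: the origin (TCP) lies between the finger pads; the fingertips stand 19 mm ahead of it and the grasp point (between the pads) is the TCP; y points along the fingers, z is the direction in which the jaws open and shut, and the axes are right-handed (so a half turn about y gives the same grasp; the last joint's range is limited). The gripper opens to 85 mm and grips with 20 to 120 N. Pads are 22 mm wide; open, the fingers measure 114 mm over their backs; the gripper's body (76 mm by 85 mm) begins 54 mm behind the grasp point. The pads swing forward as they close: fully open they stand 13 mm farther back than shut.
Start: joints at [-1.295, 0.434, 0.025, 1.573, -0.012, 1.134, -0.075], TCP at [231.156, 580.696, 250.323] pointing down, gripper open.
Joint ranges: [-2.62, 2.62], [-0.44, 2.09], [-1.27, 1.32], [0.08, 2.57], [-1.32, 4.46], [0.12, 2], [-2.74, 2.74]. Speed limits (rad/s): [2.22, 2.22, 3.01, 3.01, 3.14, 3.14, 3.14].

### API

Orientations are given as [roll, pitch, yaw] about the fixed x, y, z axes, in that order (R = Rz(yaw) Ry(pitch) Rx(roll)).
In Python, from rig import monitor, viewer, job gives the robot as it stands.
- The arm moves only by the tool apply_moves, never from a script. Its argument "targets" is a list of rows, each a list of 2 entries, a list of its own where there are three numbers: the shift along the world's x, y, z in cm, then the turn about the world's z in units of 8 degrees (1.0 is 8 degrees). In form: [[[dx, dy, dz], twist], ...]. A call has 1 to 5 rows; each row shifts and turns the commanded pose from where the row before left it; what a row does not reach is not made up. A row lasts 1/10 s, in which the tool goes at most 50 mm and 8.59 degrees, less where a joint would pass 70% of its speed; a pose out of reach is approached as far as the arm can. A call is refused whole if a number of a shift passes 5 or a number of a turn 1, either way. A call with a gripper value outside its range is refused whole. "grip" is the opening, from 0 (shut) to 1 (fully open), set as the call begins (left out, the last holds). The fingers move at their own pace and stop on an object; "newtons" is the grip in N (left out, the last holds). Time passes only in rows, so rows that do not move let the fingers close. It gives the time, the measured TCP pose, the force and the opening at its end, in the units of the state.
- monitor.read_state(): the state, without advancing time (a new reading comes with each control period).
- viewer.snapshot(name): name is "side" or "top"; returns the picture (384x512x3 uint8, red, green, blue); there is no depth.
- viewer.camera_model(name): a dict with "fx", "fy", "cx", "cy" (pixels), "world_to_cam" (4x4, takes a point from world to camera coordinates). Camera axes: x right, y down, z forward; pixel columns grow to the right and rows downward; lengths in mm; the calibration is good to about 2 mm. A picture is of the moment at which its call begins. camera_model takes no time and is no camera call.
- job.hand_in(): hands the job in, once; it reports no verdict.
The state is a dict: "t": time; "qpos": joint angles; "joint_velocities": joint speeds; "effort": joint torques, N m; "ee_pos": TCP position; "eef_rot": TCP orientation; "force": force on the tool from outside, world axes, zero at the start; "ft_torque": the same for the moment, N m; "opening": opening from 0.0 (shut) to 1.0 (fully open).
Only numpy, scipy, OpenCV 4.12 (cv2) and the standard library are available. Lean on these libraries where they do the work, as an engineer would, in place of code of your own. Each camera call takes 0.05 s, during which the arm holds its last target. There are 200 camera calls.

### The job

Pull the mesh rinse basket straight out of its runner stand, past the spring catches, without losing any of the four steel chilling balls in it. Tip all four balls over the basket's notched spout into the steel pan, then stand the empty basket upright on the bare counter. Leave the timer, the pitcher and the thermometer where they are.

Things in the scene. Friction and masses are not known exactly. Their poses are not given: they have to be found in the camera images.
- basket: Open steel mesh rinse basket, 0.25 kg, with four balls in it. Origin: centre of its underside; +x to its closed back, -x to its spout, z up. x -62 to +48 mm; flanges at z 40 to 44, x -20 to +45, y to +-47 mm, each with a bump to y +-50; walls 44 mm high, grip top 94 mm. It starts hung in the stand by its flanges, underside 10 mm above the counter, axes parallel to the stand's.
- basket_grip (a point): Centre of the basket's black flat hand grip, which bridges the basket crosswise above it: at basket (8, 0, 81) mm; 12 mm thick along basket x, 54 mm long along y, 26 mm high. Free space of 35 mm below it, over the balls.
- basket_spout (a point): Middle of the spout lip, at basket (-62, 0, 18) mm; balls leave here towards basket -x through a 57 mm wide notch. Its front underside corner is at basket (-49, +-20, 0).
- basket_mid (a point): A point in the basket, at basket (10, 0, 22) mm. The floor is flat (top at z 4 mm) from x +48 to -20, then a ramp climbs 18 degrees to the spout lip and keeps the balls in while the basket is level and moved calmly. Tipped spout-down by 40 to 50 degrees the balls roll out.
- stand: Fixed runner stand, 125 mm wide, 85 deep, 68 high: two upright grooved cheeks on a base plate. Origin: on the counter, straight below the docked basket's origin. Open towards its -x (roughly the robot). Lips over the flanges prevent lifting: the basket must slide along the stand's -x and is clear of the grooves after 72 mm.
- stand_catch (a point): Midway between the two sprung roller catches in the cheeks, at stand (3, 0, 52) mm. Each snaps in front of a flange bump: 14 to 20 N in all along -x frees them within the first 14 mm; after that the basket slides freely. Side play 1.5 mm each way, upward play 4 mm.
- pan: Loose rectangular steel pan, 120 mm (its x) by 176 mm (its y), 65 mm high, walls 3 mm, open on top, 0.7 kg. Inside 106 by 162 mm. Origin: centre of its underside, on the counter. Between pan and stand the counter is bare. When the pan is the left one (y > 0), a microwave 0.3 m tall stands close behind it (about x > 0.58 at y 0.2, nearer further left): tip with the basket on the robot's right of the pan.
- ball1_center (a point): Centre of one of the four alike steel chilling balls, 22 mm diameter, 44 g.
- ball2_center (a point): Centre of one of the four alike steel chilling balls, 22 mm diameter, 44 g.
- ball3_center (a point): Centre of one of the four alike steel chilling balls, 22 mm diameter, 44 g.
- ball4_center (a point): Centre of one of the four alike steel chilling balls, 22 mm diameter, 44 g.
- timer: Round kitchen timer with a bar knob, 64x64x43 mm, loose. Origin: centre of its underside. Leave it.
- pitcher: Steel milk pitcher, 107x76x100 mm, loose. Origin: centre of its underside. Leave it.
- thermometer: Probe thermometer lying flat, 22x162x13 mm (length along its y), loose. Origin: centre of its underside. Leave it.

How it is judged (in metres and radians):
On the way, in this order (a step that is already met when the one before it is completed fails the run):
1. the basket is out of the stand's grooves with all four balls still in it (distance between basket and stand above 0.075 m and distance between each of ball1_center, ball2_center, ball3_center, ball4_center and basket_mid below 0.065 m), for 0.2 s.
2. all four balls are in the pan (x of ball1_center in the frame of pan between -0.058 and 0.058 m and y of ball1_center in the frame of pan between -0.086 and 0.086 m and z of ball1_center in the frame of pan between 0 and 0.05 m and x of ball2_center in the frame of pan between -0.058 and 0.058 m and y of ball2_center in the frame of pan between -0.086 and 0.086 m and z of ball2_center in the frame of pan between 0 and 0.05 m and x of ball3_center in the frame of pan between -0.058 and 0.058 m and y of ball3_center in the frame of pan between -0.086 and 0.086 m and z of ball3_center in the frame of pan between 0 and 0.05 m and x of ball4_center in the frame of pan between -0.058 and 0.058 m and y of ball4_center in the frame of pan between -0.086 and 0.086 m and z of ball4_center in the frame of pan between 0 and 0.05 m), for 0.2 s.
At the end, for the whole second after the job is handed in: All four balls lie inside the pan, centres under 50 mm above its underside; the pan is upright; the empty basket stands still on the counter, both within 7 degrees of upright, its underside within 8 mm of the counter, centre over 90 mm from the pan's and 75 mm from the stand's (all of step 2 and angle between each of basket, pan's own z axis and vertical below 0.12 rad and height (world z) of basket below 0.008 m and horizontal distance between basket and pan above 0.09 m and horizontal distance between basket and stand above 0.075 m and linear speed of basket below 0.02 m/s); the robot touches nothing.
It fails at once if the timer is pushed more than 30 mm from its place (distance of timer from where it was at the start of the episode above 0.03 m).
It fails at once if the pitcher is pushed more than 30 mm from its place (distance of pitcher from where it was at the start of the episode above 0.03 m).
It fails at once if the thermometer is pushed more than 30 mm from its place (distance of thermometer from where it was at the start of the episode above 0.03 m).
It fails at once if the basket is tipped more than 30 degrees sideways or backwards instead of over its spout (angle between basket's own y axis and vertical below 1.047 rad or angle between basket's own y axis and vertical above 2.094 rad or angle between basket's own x axis and vertical above 2.094 rad).
It also fails if it takes over 58 s, if anything falls off the work surface, if the arm or the gripper's body presses on something with over 40 N, if the wrist force passes 120 N, or if a joint passes its speed limit or range.

## Working session

There is one attempt and no reset: what is moved stays moved. The work goes in short steps, Python scripts to look and compute and a tool call to move; the robot and the scene stay as the last step left them, time stands still between calls to the robot, and variables do not carry over. Pictures are saved under pics/ and viewed, about 8 in all and at most 12, crops included, and the job is handed in when it is done.

Besides the shell and the picture viewer there is one more tool, called after "Emit:" as name(argument=value, ...), one argument or row to a line, values as JSON. apply_moves: Moves the arm, as the interface text tells. Its arguments: {"type":"object","properties":{"targets":{"type":"array","items":{"type":"array"}},"grip":{"type":"number"},"newtons":{"type":"number"}},"required":["targets"]}

```bash
ls; mkdir -p pics; cat > h.py <<'E'
import numpy as np,cv2
from rig import monitor,viewer,job
def snap(n,f):
    im=viewer.snapshot(n); cv2.imwrite(f'pics/{f}.png',im[:,:,::-1]); return im
def proj(n,P):
    c=viewer.camera_model(n);W=np.array(c['world_to_cam']);P=np.atleast_2d(P)
    q=P@W[:3,:3].T+W[:3,3]
    return np.c_[q[:,0]/q[:,2]*c['fx']+c['cx'],q[:,1]/q[:,2]*c['fy']+c['cy']]
def ray(n,uv,z):
    c=viewer.camera_model(n);W=np.array(c['world_to_cam']);uv=np.atleast_2d(uv)
    d=np.c_[(uv[:,0]-c['cx'])/c['fx'],(uv[:,1]-c['cy'])/c['fy'],np.ones(len(uv))]@W[:3,:3]
    o=-W[:3,:3].T@W[:3,3]
    return o+d*((z-o[2])/d[:,2])[:,None]
E
python3 - <<'E'
from h import *
a=snap('top','top0');b=snap('side','side0')
for n in('top','side'):
    c=viewer.camera_model(n);W=np.array(c['world_to_cam']);print(n,c['fx'],(-W[:3,:3].T@W[:3,3]).round())
print(monitor.read_state())
E
```

```text
pics
top 386.59370932528554 [ 301.   36. 1339.]
side 353.3699746483398 [ 204. -563.  680.]
{'t': 0.1, 'qpos': array([-1.29459042,  0.43515816,  0.02497572,  1.573963  , -0.0115957 ,
        1.13399608, -0.07510298]), 'joint_velocities': array([-0.00059142, -0.00139937, -0.00249921, -0.00238534,  0.00100964,
       -0.0027316 ,  0.00119183]), 'effort': array([ 3.73534494e-03, -6.71752453e+01,  1.02870729e+00, -3.16904497e+01,
        1.58731226e-02,  7.27214443e-03, -9.08551783e-06]), 'ee_pos': array([231.03013906, 580.29877666, 249.61810809]), 'eef_rot': array([-1.57216977e+00, -1.30973240e-04, -3.78877860e-01]), 'force': array([-0.33269024, -0.06296925, -0.0965499 ]), 'ft_torque': array([-0.00136263,  0.0005576 , -0.04168377]), 'opening': 0.9958029457029536}
```

View pics/top0.png

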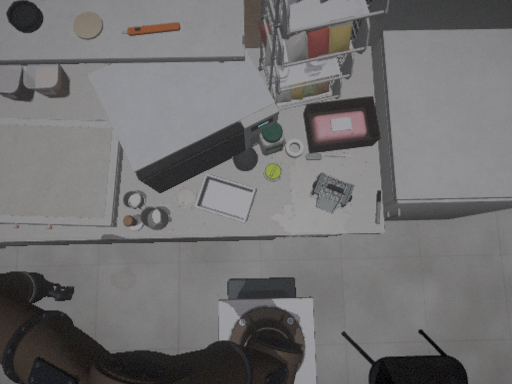

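View pics/side0.png

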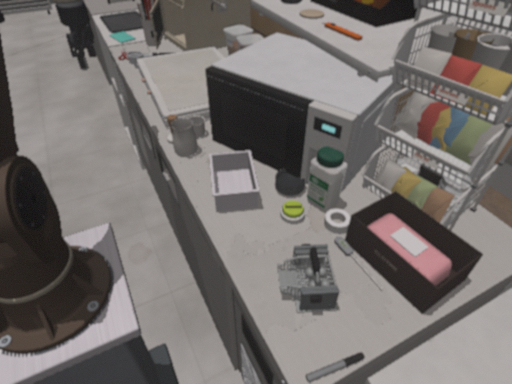

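```bash
python3 - <<'E'
from h import *
t=cv2.imread('pics/top0.png');s=cv2.imread('pics/side0.png')
A=cv2.resize(t[155:235,180:390],None,fx=3.8,fy=3.8,interpolation=cv2.INTER_CUBIC)
B=cv2.resize(s[140:320,190:350],None,fx=1.6,fy=1.6,interpolation=cv2.INTER_CUBIC)
C=cv2.resize(s[235:315,270:350],None,fx=3.6,fy=3.6,interpolation=cv2.INTER_CUBIC)
M=np.zeros((600,800,3),np.uint8);M[:A.shape[0],:A.shape[1]]=A
M[310:310+B.shape[0],:B.shape[1]]=B;M[310:310+C.shape[0],300:300+C.shape[1]]=C
cv2.imwrite('pics/c0.png',M); print(A.shape,B.shape,C.shape)
for n,uv,z in (('top',(226,197),65),('top',(273,172),43),('top',(331,192),60),('side',(315,258),104),('top',(334,189),104)): print(n,uv,ray(n,uv,z).round())
E
```

```text
(304, 798, 3) (288, 256, 3) (288, 288, 3)
top (226, 197) [[489. 124.  65.]]
top (273, 172) [[575. -36.  43.]]
top (331, 192) [[ 499. -228.   60.]]
side (315, 258) [[ 503. -238.  104.]]
top (334, 189) [[ 502. -229.  104.]]
```

View pics/c0.png

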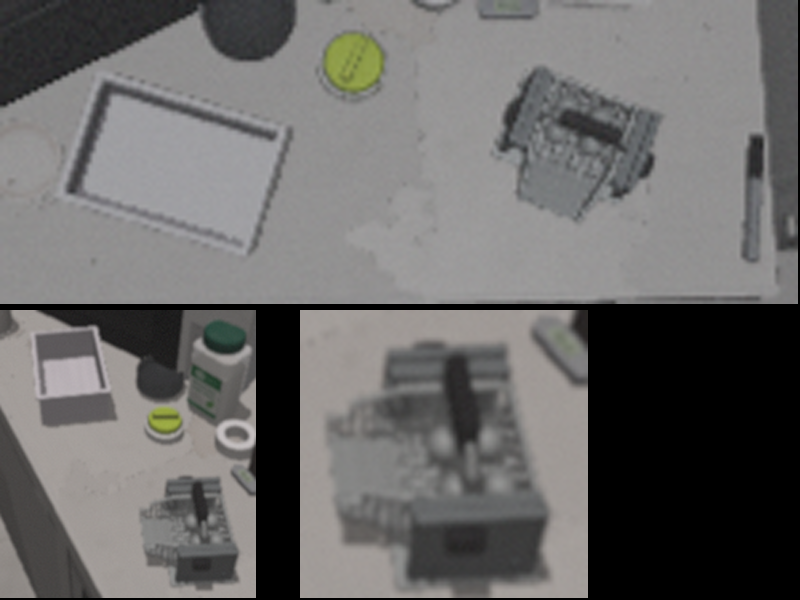

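```bash
python3 - <<'E'
from h import *
px=np.array([(108,78),(290,130),(250,252),(65,195)])/3.8+[180,155]-.4
P=ray('top',px,65)[:,:2];print('pan',P.round(),'c',P.mean(0).round())
for i in range(4):
    d=P[(i+1)%4]-P[i];print(np.hypot(*d).round(),np.degrees(np.arctan2(d[1],d[0])).round(1))
for n,(r0,r1,c0,c1) in (('top',(178,197,322,347)),('side',(240,275,305,325))):
    g=cv2.imread(f'pics/{n}0.png').max(2)[r0:r1,c0:c1]
    m=(g<70).astype(np.uint8);k,l,st,ce=cv2.connectedComponentsWithStats(m);i=1+st[1:,4].argmax()
    ys,xs=np.where(l==i);uv=np.c_[xs+c0,ys+r0].astype(np.float32)
    rc=cv2.minAreaRect(uv);b=cv2.boxPoints(rc);print(n,st[i],rc)
    print(ray(n,b,104 if n=='top' else 91)[:,:2].round(), ray(n,rc[0],98)[:,:2].round())
    mids=[(b[j]+b[(j+1)%4])/2 for j in range(4)]
    L=[np.hypot(*(b[(j+1)%4]-b[j])) for j in range(4)];j=int(np.argmin(L));Q=ray(n,[mids[j],mids[(j+2)%4]],104 if n=='top' else 91)[:,:2];d=Q[1]-Q[0]
    print('axis',Q.round(),np.hypot(*d).round(),np.degrees(np.arctan2(d[1],d[0])).round(1))
k=ray('top',np.array([(540,70),(510,150),(658,114),(622,192)])/3.8+[180,155]-.4,68)[:,:2];print('cheeks',k.round(),[np.degrees(np.arctan2(*(k[i]-k[i+1])[::-1])).round(1) for i in(0,2)])
E
```

```text
pan [[564. 183.]
 [514.  24.]
 [408.  61.]
 [461. 221.]] c [487. 122.]
167.0 -107.3
113.0 160.9
169.0 71.7
110.0 -20.0
top [ 5  6 18 11 78] ((336.0, 188.5), (18.657434463500977, 5.375871658325195), 18.43494987487793)
[[ 505. -204.]
 [ 522. -211.]
 [ 501. -267.]
 [ 485. -261.]] [[ 504. -237.]]
axis [[ 514. -207.]
 [ 493. -264.]] 60.0 -110.0
side [  4   7  13  28 204] ((315.61767578125, 259.9706115722656), (26.436382293701172, 10.914102554321289), 75.96376037597656)
[[ 508. -203.]
 [ 532. -207.]
 [ 507. -266.]
 [ 485. -262.]] [[ 504. -239.]]
axis [[ 520. -205.]
 [ 496. -264.]] 63.0 -112.4
cheeks [[ 563. -198.]
 [ 492. -169.]
 [ 521. -301.]
 [ 453. -265.]] [np.float64(-22.8), np.float64(-27.6)]
```

```bash
python3 - <<'E'
from h import *
g=cv2.imread('pics/top0.png').max(2).astype(float)
# weighted PCA of grip darkness
r0,r1,c0,c1=182,195,324,347
w=np.clip(90-g[r0:r1,c0:c1],0,40);m=(w>0).astype(np.uint8);k,l,st,ce=cv2.connectedComponentsWithStats(m);i=1+st[1:,4].argmax();w*=(l==i)
ys,xs=np.mgrid[r0:r1,c0:c1];c=np.array([(w*xs).sum(),(w*ys).sum()])/w.sum()
d=np.stack([xs-c[0],ys-c[1]],-1).reshape(-1,2);C=(d*w.reshape(-1,1)).T@d;v=np.linalg.eigh(C)[1][:,1]
Q=ray('top',[c-9*v,c+9*v],103)[:,:2];e=Q[1]-Q[0];print(st[i],c,Q.mean(0).round(1),np.degrees(np.arctan2(*e[::-1])).round(1))
s=ray('top',np.array([(518,197),(580,217)])/3.8+[180,155]-.4,28)[:,:2];e=s[1]-s[0]
print('spout',s.round(),np.hypot(*e).round(),np.degrees(np.arctan2(*e[::-1])).round(1)); f=np.array([504,-238])-s.mean(0);print(np.hypot(*f).round(),np.degrees(np.arctan2(*f[::-1])).round(1))
E
```

```text
[  0   2  21  11 111] [335.19548365 188.39265251] [ 503.9 -233.4] 66.0
spout [[ 455. -180.]
 [ 436. -235.]] 58.0 -109.3
66.0 -27.3
```

Emit:
apply_moves(
  targets=[
    [[1.5, -4.5, 0], 0],
    [[1.5, -4.5, 0], 0],
    [[1.5, -4.5, 0], 0],
    [[1.5, -4.5, 0], 0],
    [[1.5, -4.5, 0], 0],
  ],
  grip=1,
)

```text
t: 0.6
ee_pos: [306.4, 353.6, 250.1]
eef_rot: [-1.571, 0.0, -0.379]
force: [1.2, 0.0, -0.3]
opening: 0.998
```

Emit:
apply_moves(
  targets=[
    [[1.5, -4.5, 0], 0],
    [[1.5, -4.5, 0], 0],
    [[1.5, -4.5, 0], 0],
    [[1.5, -4.5, 0], 0],
    [[1.5, -4.5, 0], 0],
  ],
)

```text
t: 1.1
ee_pos: [381.2, 128.7, 250.3]
eef_rot: [-1.57, 0.0, -0.379]
force: [1.2, 0.5, 0.1]
opening: 0.997
```

Emit:
apply_moves(
  targets=[
    [[1.5, -4.5, 0], 0],
    [[1.5, -4.5, 0], 0],
    [[1.5, -4.5, 0], 0],
    [[1.5, -4.5, 0], 0],
    [[1.5, -4.5, 0], 0],
  ],
)

```text
t: 1.6
ee_pos: [456.2, -96.1, 250.4]
eef_rot: [-1.57, -0.0, -0.378]
force: [1.9, 1.2, 0.4]
opening: 0.999
```

Emit:
apply_moves(
  targets=[
    [[1.6, -4.6, 0], 0],
    [[1.6, -4.6, 0], 0],
    [[1.6, -4.6, 0], 0],
    [[0, 0, -4], 0],
    [[0, 0, -4], 0],
  ],
)

```text
t: 2.1
ee_pos: [504.7, -234.6, 169.7]
eef_rot: [-1.571, -0.003, -0.382]
force: [0.2, 1.7, -0.8]
opening: 0.999
```

```bash
python3 - <<'E'
from h import *
a=snap('top','top1');b=snap('side','side1');s=monitor.read_state();p=s['ee_pos'];print(s['qpos'].round(2),p.round(1))
u,v=proj('side',p)[0].astype(int);print(u,v,proj('top',p))
B=cv2.resize(b[v-45:v+75,u-60:u+60],None,fx=4,fy=4,interpolation=cv2.INTER_CUBIC)
cv2.imwrite('pics/c1.png',B[:,:,::-1])
E
```

```text
[-0.05  0.44  0.54  1.88 -0.28  0.9   1.81] [ 501.  -231.   165.8]
315 235 [[338.7160776  185.97104098]]
```

View pics/c1.png

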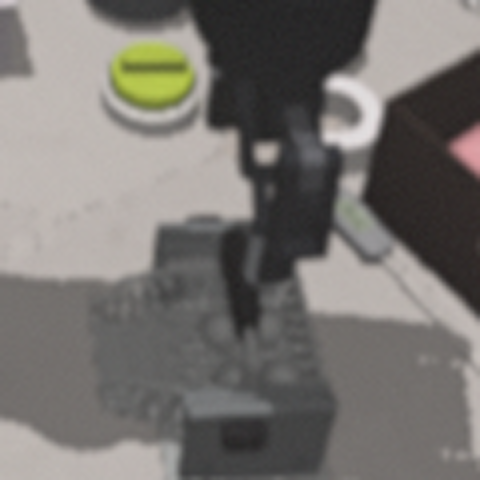

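Emit:
apply_moves(
  targets=[
    [[0, -0.4, -2.5], 0],
    [[0, 0, -2.5], 0],
    [[0, 0, -1.5], 0],
    [[0, 0, -1.3], 0],
    [[0, 0, 0], 0],
  ],
)

```text
t: 2.7
ee_pos: [504.0, -235.8, 92.1]
eef_rot: [-1.571, 0.001, -0.378]
force: [-0.1, 0.8, -0.0]
opening: 1.0
```

Emit:
apply_moves(
  targets=[
    [[0, 0, 0], 0],
    [[0, 0, 0], 0],
  ],
)

```text
t: 2.9
ee_pos: [504.9, -236.6, 93.5]
eef_rot: [-1.571, -0.002, -0.379]
force: [0.2, 0.0, 0.6]
opening: 1.004
```

```bash
python3 - <<'E'
from h import *
b=snap('side','side2');a=snap('top','top2');s=monitor.read_state();p=s['ee_pos'];print(s['qpos'].round(2),p.round(1),s['force'].round(1))
B=cv2.resize(b[235:315,265:345],None,fx=5,fy=5,interpolation=cv2.INTER_CUBIC)
A=cv2.resize(a[160:225,295:360],None,fx=6,fy=6,interpolation=cv2.INTER_CUBIC)
M=np.zeros((400,800,3),np.uint8);M[:,:400]=B;M[:390,400:790]=A
cv2.imwrite('pics/c2.png',M[:,:,::-1])
E
```

```text
[ 0.    0.54  0.48  1.94 -0.36  0.74  1.88] [ 504.7 -236.5   93.3] [-0.7  0.2  0.2]
```

View pics/c2.png

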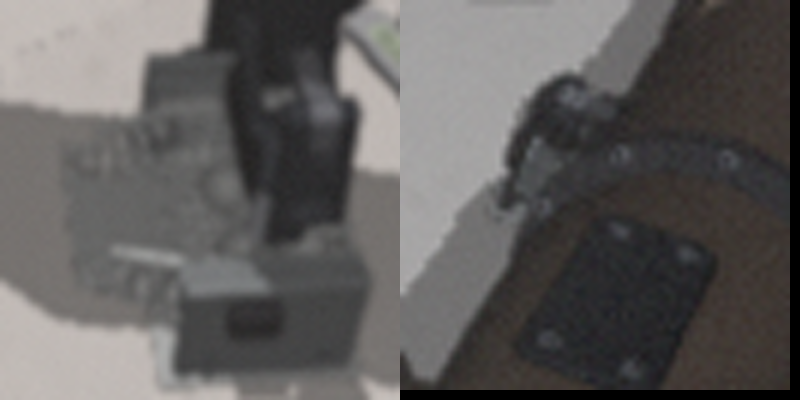

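```bash
python3 - <<'E'
from h import *
y=np.radians(-22);R=np.array([[np.cos(y),-np.sin(y)],[np.sin(y),np.cos(y)]])
def pr(c,pts):
    P=[(*(R@np.array(p[:2])+c),p[2]) for p in pts]; return {n:proj(n,P).round(1).tolist() for n in('side','top')}
box=[(sx*6,sy*27,z) for sx in(-1,1) for sy in(-1,1) for z in(78,104)]
r=pr(np.array([504,-236]),box)
for p,a,b in zip(box,r['side'],r['top']):print(p,a,b)
for n,(r0,r1,c0,c1) in (('side',(240,278,303,327)),('top',(181,197,322,348))):
    print(n);g=cv2.imread(f'pics/{n}0.png').max(2)[r0:r1:2 if n=='side' else 1,c0:c1];print(r0,c0);print('\n'.join(' '.join('%3d'%x for x in q) for q in g))
E
```

```text
(-6, -27, 78) [313.3, 276.2] [341.5, 194.1]
(-6, -27, 104) [314.8, 268.5] [343.3, 192.9]
(-6, 27, 78) [308.0, 254.2] [326.1, 188.4]
(-6, 27, 104) [309.3, 246.4] [327.6, 187.1]
(6, -27, 78) [319.3, 275.7] [342.7, 190.8]
(6, -27, 104) [320.9, 268.1] [344.5, 189.5]
(6, 27, 78) [313.6, 253.8] [327.3, 185.1]
(6, 27, 104) [315.0, 246.0] [328.8, 183.7]
side
240 303
159 161 160 160 160 159 159 160 160 160 160 158 159 160 159 159 160 159 160 159 158 158 158 160
158 154 154 154 154 154 156 160 162 159 162 160 159 159 160 159 159 159 160 161 159 158 158 156
105 101  97  95  95  95 104 124 137 142 141 138 136 137 137 135 135 134 134 136 133 133 125 126
102 102 101  99  99  98  98  99  99  94  89  90  91  98 102 100 100  98  96  96  98  96  95  96
 88  88  85  83  83  84  77  71  60  51  50  49  54  68  80  87  90  91  90  87  91  88  90  95
101 101 101 102 102 100  86  63  49  45  45  45  51  69  92 103 105 105 105 105 105 106 105 104
102 102 101 102  98  92  79  56  42  45  46  45  44  57  77  87  88  87  87  90  91  89  91  85
 90  91  91  93  92  86  72  53  43  43  45  45  45  49  75  99 103
[... 2060 characters left out ...]
 104 115  88  63  61  58  53  51  50  47  50  56  55  59  58 119 106  96 104
144 100  96 106 115 116 114 113 133 121  82  87 102 111  79  54  50  50  48  53  52  81 118  96 109 107
134 119 113  93  98 103 113  91 121 109  84 101 119 132 125  90  71  60  49  52  55  88 109  90 107 108
119 114 126 110 130 134 115 118 119 100  87 103 114 131 130 115  92  84 105  78  62  69  91 102 106 107
121 132 125  91 139 141 119 128 121 117 104  95 108 119 119 112 109 117 109  84  87  71  68  97 108 107
122 147 130 111 126 113 121 127 111 127 101  94  90  96 100  84 106 117 109  86 116 122  93 103 107  98
117 132 120 123 125 122 126 120  93 141 126 113 125 114 105 111  98  96 103  93 130 110 107 110 107  81
```

Emit:
apply_moves(
  targets=[
    [[0, 0, 0], 0],
    [[0, 0, 0], 0],
    [[0, 0, 0], 0],
    [[0, 0, 0], 0],
    [[0, 0, 0], 0],
  ],
  grip=0,
  newtons=40,
)

```text
t: 3.5
ee_pos: [505.0, -235.6, 94.0]
eef_rot: [-1.569, -0.001, -0.378]
force: [-3.3, 3.8, 19.1]
opening: 0.766
```

Emit:
apply_moves(
  targets=[
    [[0, 0, 0], 0],
    [[0, 0, 0], 0],
    [[0, 0, 0], 0],
  ],
  newtons=120,
)

```text
t: 3.8
ee_pos: [505.1, -235.5, 95.3]
eef_rot: [-1.568, -0.002, -0.378]
force: [-9.2, 7.6, 36.5]
opening: 0.694
```

Emit:
apply_moves(
  targets=[
    [[0, 0, 0.6], 0],
    [[0, 0, 0.4], 0],
    [[0, 0, 0], 0],
    [[0, 0, 0], 0],
  ],
  newtons=30,
)

```text
t: 4.2
ee_pos: [506.5, -236.1, 105.4]
eef_rot: [-1.568, -0.005, -0.378]
force: [-3.7, 6.7, 30.4]
opening: 0.624
```

Emit:
apply_moves(
  targets=[
    [[0, 0, 0], 0],
    [[0, 0, 0], 0],
    [[0, 0, 0], 0],
  ],
  grip=0.75,
)

```text
t: 4.5
ee_pos: [504.0, -236.3, 102.3]
eef_rot: [-1.571, 0.0, -0.379]
force: [0.1, 0.4, -0.6]
opening: 0.749
```

```bash
python3 - <<'E'
from h import *
b=snap('side','side3');s=monitor.read_state();p=s['ee_pos'];print(s['opening'],p.round(1),s['force'].round(1),s['ft_torque'].round(2))
B=cv2.resize(b[225:315,265:345],None,fx=6,fy=6,interpolation=cv2.INTER_CUBIC)
cv2.imwrite('pics/c3.png',B[:,:,::-1])
E
```

```text
0.7504704463846635 [ 503.9 -236.3  102.1] [-1.1 -1.  -0.4] [ 0.01 -0.05  0.06]
```

View pics/c3.png

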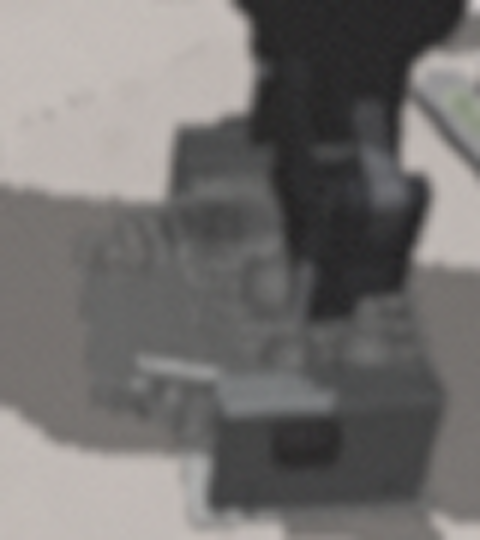

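Emit:
apply_moves(
  targets=[
    [[0, 0, 0], 0],
    [[0, 0, 0], 0],
    [[0, 0, 0], 0],
    [[0, 0, 0], 0],
    [[0, 0, 0], 0],
  ],
  grip=0,
  newtons=40,
)

```text
t: 5.05
ee_pos: [506.6, -236.1, 105.5]
eef_rot: [-1.568, -0.005, -0.377]
force: [-4.2, 6.8, 35.5]
opening: 0.622
```

Emit:
apply_moves(
  targets=[
    [[0, 0, 0.4], 0],
    [[0, 0, 0], 0],
    [[0, 0, 0], 0],
    [[0, 0, 0], 0],
  ],
  newtons=80,
)

```text
t: 5.45
ee_pos: [504.9, -235.3, 106.1]
eef_rot: [-1.57, -0.0, -0.378]
force: [2.9, 4.3, 3.9]
opening: 0.605
```

Emit:
apply_moves(
  targets=[
    [[-0.28, 0.11, 0], 0],
    [[-0.28, 0.11, 0], 0],
    [[-0.28, 0.11, 0], 0],
    [[0, 0, 0], 0],
  ],
)

```text
t: 5.85
ee_pos: [500.1, -233.5, 107.6]
eef_rot: [-1.57, -0.008, -0.377]
force: [10.1, 3.1, 5.1]
opening: 0.606
```

Emit:
apply_moves(
  targets=[
    [[-0.26, 0.15, 0], 0],
    [[-0.26, 0.15, 0], 0],
    [[-0.28, 0.12, 0], 0],
    [[-0.28, 0.11, 0], 0],
    [[0, 0, 0], 0],
  ],
)

```text
t: 6.35
ee_pos: [487.8, -227.9, 106.7]
eef_rot: [-1.571, -0.004, -0.377]
force: [7.1, 3.8, 15.7]
opening: 0.601
```

Emit:
apply_moves(
  targets=[
    [[-0.37, 0.17, 0.1], 0],
    [[-0.37, 0.16, 0], 0],
    [[-0.37, 0.15, 0], 0],
    [[-0.37, 0.15, 0], 0],
    [[-0.37, 0.15, 0], 0],
  ],
)

```text
t: 6.85
ee_pos: [465.9, -219.2, 106.6]
eef_rot: [-1.571, 0.001, -0.378]
force: [3.5, 4.4, -4.0]
opening: 0.606
```

```bash
python3 - <<'E'
from h import *
b=snap('side','side4');s=monitor.read_state();p=s['ee_pos'];print(s['opening'],p.round(1),s['force'].round(1),s['ft_torque'].round(2))
B=cv2.resize(b[225:315,245:345],None,fx=6,fy=6,interpolation=cv2.INTER_CUBIC)
cv2.imwrite('pics/c4.png',B[:,:,::-1])
E
```

```text
0.599555196206355 [ 465.3 -219.   106.6] [ 1.7  4.  -3.7] [ 1.14 -0.43  0.17]
```

View pics/c4.png

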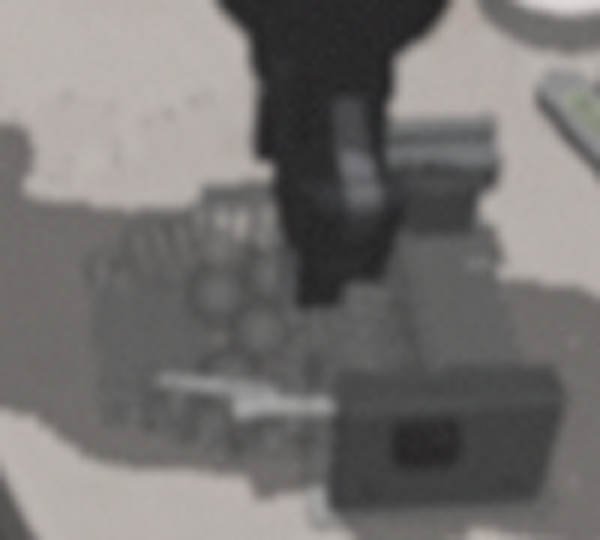

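Emit:
apply_moves(
  targets=[
    [[-0.35, 0.16, 0], 0],
    [[-0.37, 0.16, 0], 0],
    [[-0.37, 0.16, 0], 0],
    [[-0.37, 0.15, 0], 0],
    [[-0.37, 0.15, 0], 0],
  ],
)

```text
t: 7.4
ee_pos: [447.6, -212.4, 107.3]
eef_rot: [-1.571, 0.0, -0.379]
force: [1.3, 0.0, -4.6]
opening: 0.598
```

Emit:
apply_moves(
  targets=[
    [[-0.37, 0.15, 0], 0],
    [[-0.37, 0.15, 0], 0],
    [[-0.37, 0.15, 0], 0],
    [[-0.3, 0.12, 0], 0],
    [[-0.2, 0.08, 0], 0],
  ],
)

```text
t: 7.9
ee_pos: [431.6, -205.5, 107.3]
eef_rot: [-1.571, 0.0, -0.379]
force: [-0.5, 0.3, -5.1]
opening: 0.6
```

Emit:
apply_moves(
  targets=[
    [[0, 0, 0], 0],
    [[0, 0, 0], 0],
    [[0, 0, 0], 0],
  ],
)

```text
t: 8.2
ee_pos: [432.3, -205.7, 107.3]
eef_rot: [-1.571, -0.0, -0.379]
force: [0.5, 0.8, -5.2]
opening: 0.603
```

```bash
python3 - <<'E'
from h import *
b=snap('side','side5');a=snap('top','top5');s=monitor.read_state();p=s['ee_pos'];print(s['qpos'].round(2),s['opening'],p.round(1),s['force'].round(1),s['ft_torque'].round(2))
B=cv2.resize(b[225:325,225:335],None,fx=5,fy=5,interpolation=cv2.INTER_CUBIC)
cv2.imwrite('pics/c5.png',B[:,:,::-1])
E
```

```text
[-0.05  0.41  0.51  2.12 -0.31  0.68  1.86] 0.6056546785388358 [ 432.2 -205.7  107.3] [-0.4 -0.4 -4. ] [-0.    0.04 -0.05]
```

View pics/c5.png

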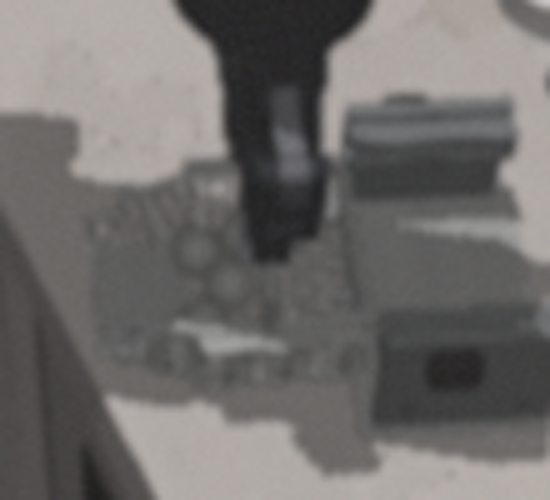

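Emit:
apply_moves(
  targets=[
    [[0, 0, 0.8], 0],
    [[0, 0, 1.6], 0],
    [[0, 0, 2.4], 0],
    [[0, 0, 2.2], 0],
    [[0, 0, 1.4], 0],
  ],
)

```text
t: 8.8
ee_pos: [432.4, -206.1, 193.3]
eef_rot: [-1.571, -0.002, -0.379]
force: [-0.0, 0.1, -4.1]
opening: 0.602
```

Emit:
apply_moves(
  targets=[
    [[0, 0, 0.6], 0],
    [[0.1, 0.5, 0], -0.4],
    [[0.3, 1, 0], -0.78],
    [[0.3, 1.6, 0], -0.78],
    [[0.3, 2.2, 0], -0.78],
  ],
)

```text
t: 9.3
ee_pos: [441.8, -152.9, 197.2]
eef_rot: [-1.571, -0.0, -0.768]
force: [1.1, 0.0, -3.8]
opening: 0.603
```

Emit:
apply_moves(
  targets=[
    [[0.3, 2.8, 0], -0.78],
    [[0.3, 2.8, 0], -0.78],
    [[0.3, 2.8, 0], -0.78],
    [[0.3, 2.8, 0], -0.78],
    [[0.3, 2.8, 0], -0.78],
  ],
)

```text
t: 9.8
ee_pos: [456.7, -11.5, 197.2]
eef_rot: [-1.571, 0.0, -1.311]
force: [-0.2, -0.2, -4.6]
opening: 0.605
```

Emit:
apply_moves(
  targets=[
    [[0.3, 2.5, 0], -0.78],
    [[0.3, 2, 0], -0.78],
    [[0.3, 1.6, 0], -0.78],
    [[0.3, 1.2, 0], -0.78],
    [[0.2, 0.8, 0], -0.6],
  ],
)

```text
t: 10.3
ee_pos: [470.8, 69.6, 197.0]
eef_rot: [-1.571, -0.0, -1.828]
force: [0.3, -0.3, -4.0]
opening: 0.605
```

Emit:
apply_moves(
  targets=[
    [[0, 0.5, 0], -0.4],
    [[0, 0, 0], 0],
    [[0, 0, 0], 0],
  ],
)

```text
t: 10.6
ee_pos: [470.8, 73.2, 197.1]
eef_rot: [-1.571, -0.001, -1.879]
force: [0.5, 0.2, -3.7]
opening: 0.598
```

```bash
python3 - <<'E'
from h import *
b=snap('side','side6');a=snap('top','top6');s=monitor.read_state();p=s['ee_pos'];print(s['t'],s['qpos'].round(2),s['opening'],p.round(1),s['eef_rot'].round(3),s['force'].round(1))
B=cv2.resize(b[110:260,180:330],None,fx=3.9,fy=3.9,interpolation=cv2.INTER_CUBIC)
cv2.imwrite('pics/c6.png',B[:,:,::-1])
E
```

```text
10.7 [-0.93  0.31  0.84  2.04 -0.3   0.91 -0.23] 0.6023777249096847 [470.9  72.9 197.3] [-1.571 -0.    -1.881] [-0.4  0.4 -4.6]
```

View pics/c6.png

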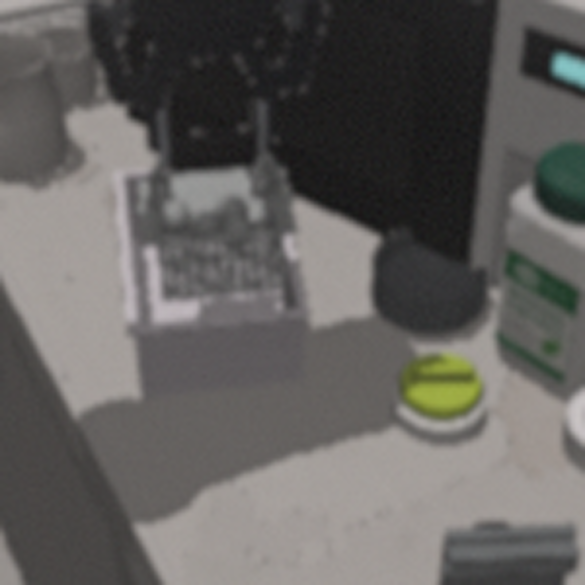

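```bash
python3 - <<'E'
from h import *
px=np.array([(140,330),(304,319),(300,240),(120,175),(134,322)])/3.9+[180,110]-.4
print('pan near corners etc',ray('side',px,65)[:,:2].round().tolist())
for z in (95,100,105): print(z,'basket back bottom',ray('side',np.array([(163,300),(278,292)])/3.9+[180,110]-.4,z)[:,:2].round().tolist())
u=np.array([.321,.947]);n=np.array([.947,-.321]);c=np.array([487,122])
print('pan near rim pred px',[((proj('side',(*(c-88*u+k*n),65))[0]-[179.6,109.6])*3.9).round().tolist() for k in(-60,60)])
print('far',[((proj('side',(*(c+88*u+k*n),65))[0]-[179.6,109.6])*3.9).round().tolist() for k in(-60,60)])
t=np.array([470.9,72.9]);print('basket back bottom pred',[((proj('side',(*(t-40*u+k*n),z))[0]-[179.6,109.6])*3.9).round().tolist() for k in(-40,40) for z in(100,144)])
print('along',(t-c)@u,(t-c)@n)
E
```

```text
pan near corners etc [[410.0, 63.0], [509.0, 24.0], [544.0, 97.0], [460.0, 224.0], [409.0, 71.0]]
95 basket back bottom [[423.0, 51.0], [491.0, 25.0]]
100 basket back bottom [[421.0, 46.0], [489.0, 20.0]]
105 basket back bottom [[419.0, 41.0], [486.0, 15.0]]
pan near rim pred px [[132.0, 338.0], [316.0, 320.0]]
far [[118.0, 175.0], [279.0, 161.0]]
basket back bottom pred [[160.0, 299.0], [156.0, 245.0], [287.0, 286.0], [287.0, 233.0]]
along -51.6658 0.5143999999999784
```

Emit:
apply_moves(
  targets=[
    [[0.1, 0.2, -0.8], 0],
    [[0.05, 0.2, -1.2], 0],
    [[0, 0, -0.9], 0],
    [[0, 0, -0.4], 0],
    [[0, 0, 0], 0],
  ],
  newtons=40,
)

```text
t: 11.2
ee_pos: [472.0, 77.1, 163.4]
eef_rot: [-1.572, -0.001, -1.882]
force: [-0.2, 0.0, -4.2]
opening: 0.598
```

Emit:
apply_moves(
  targets=[
    [[0.05, 0.1, -0.4], 0],
    [[0.15, 0.4, -0.3], 0],
    [[0.15, 0.5, -0.3], 0],
    [[0.15, 0.4, -0.3], 0],
    [[0, 0, 0], 0],
  ],
)

```text
t: 11.7
ee_pos: [479.7, 94.4, 153.1]
eef_rot: [-1.569, 0.005, -1.879]
force: [-3.0, 7.8, 21.9]
opening: 0.6
```

Emit:
apply_moves(
  targets=[
    [[0, 0, 0], 0],
    [[0, 0, 0], 0],
    [[0, 0, 0], 0],
  ],
  newtons=20,
)

```text
t: 12.0
ee_pos: [479.6, 93.9, 153.4]
eef_rot: [-1.568, 0.005, -1.879]
force: [-3.5, 7.4, 20.3]
opening: 0.6
```

```bash
python3 - <<'E'
from h import *
b=snap('side','side7');s=monitor.read_state();p=s['ee_pos'];print(s['t'],s['opening'],p.round(1),s['eef_rot'].round(3),s['force'].round(1))
B=cv2.resize(b[120:240,190:310],None,fx=4.8,fy=4.8,interpolation=cv2.INTER_CUBIC)
cv2.imwrite('pics/c7.png',B[:,:,::-1])
E
```

```text
12.05 0.5999169606916644 [479.6  93.9 153.4] [-1.568  0.005 -1.879] [-3.8  8.1 20.6]
```

View pics/c7.png

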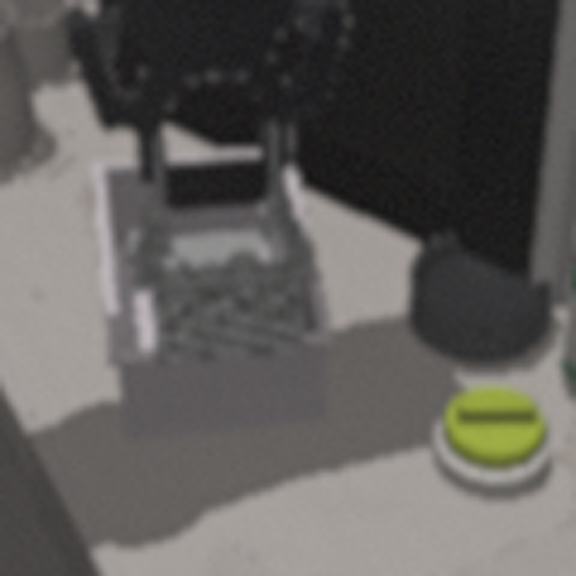

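Emit:
apply_moves(
  targets=[
    [[-0.1, 0.35, -0.2], 0],
    [[-0.1, 0.4, -0.25], 0],
    [[0, 0.35, -0.25], 0],
    [[0.1, 0.3, -0.25], 0],
    [[0.1, 0.25, -0.25], 0],
  ],
)

```text
t: 12.55
ee_pos: [483.0, 110.0, 142.3]
eef_rot: [-1.562, 0.007, -1.88]
force: [4.9, 6.0, 17.1]
opening: 0.604
```

Emit:
apply_moves(
  targets=[
    [[0.1, 0.25, -0.25], 0],
    [[0.1, 0.25, -0.3], 0],
    [[0.1, 0.2, -0.3], 0],
    [[0, 0, 0], 0],
  ],
)

```text
t: 12.95
ee_pos: [485.7, 117.9, 133.3]
eef_rot: [-1.563, 0.007, -1.879]
force: [5.8, 8.2, 15.0]
opening: 0.603
```

Emit:
apply_moves(
  targets=[
    [[0, 0, -0.25], 0],
    [[0, 0, -0.25], 0],
    [[0, 0, -0.25], 0],
    [[0, 0, -0.25], 0],
    [[0, 0, -0.2], 0],
  ],
)

```text
t: 13.45
ee_pos: [486.5, 119.5, 122.2]
eef_rot: [-1.562, 0.01, -1.878]
force: [4.4, 18.3, 28.5]
opening: 0.602
```

```bash
python3 - <<'E'
from h import *
b=snap('side','side8');s=monitor.read_state();p=s['ee_pos'];print(s['t'],s['opening'],p.round(1),s['eef_rot'].round(3),s['force'].round(1))
B=cv2.resize(b[120:240,190:310],None,fx=4.8,fy=4.8,interpolation=cv2.INTER_CUBIC)
cv2.imwrite('pics/c8.png',B[:,:,::-1])
E
```

```text
13.5 0.5997183629665367 [486.6 119.8 122. ] [-1.562  0.01  -1.878] [ 5.3 15.8 20.7]
```

View pics/c8.png

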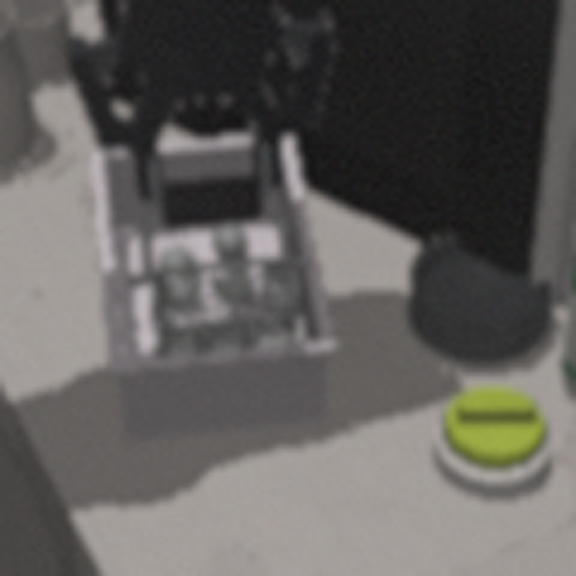

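```bash
python3 - <<'E'
from h import *
c=np.array([487,122]);u=np.array([.321,.947]);n=np.array([.947,-.321])
px=np.array([(178,268),(232,240),(232,285),(285,290),(160,345),(310,340)])/4.8+[190,120]-.4
for z in(14,40,65):
    P=ray('side',px,z)[:,:2]-c;print(z,np.c_[P@u,P@n].round().tolist())
def q(a,l,z):return ((proj('side',(*(c+a*u+l*n),z))[0]-[189.6,119.6])*4.8).round().tolist()
print('rim',[q(a,l,65) for a in(-84,84) for l in(-56,56)])
t=np.array([486.6,119.8])-c;A=t@u;L=t@n
for th in(20,35,45):
    C,S=np.cos(np.radians(th)),np.sin(np.radians(th))
    f=lambda x,y,z:q(A-((x-8)*C-(z-85)*S),L+y,112+(x-8)*S+(z-85)*C)
    print(th,'backbot',f(48,-37,0),f(48,37,0),'backtop',f(48,-37,44),f(48,37,44),'front',f(-49,-20,0),f(-49,20,0),'griptop',f(8,-27,94),f(8,27,94),'gripbot',f(8,-27,68),f(8,27,68))
E
```

```text
14 [[48.0, -18.0], [70.0, 17.0], [28.0, 13.0], [19.0, 44.0], [-18.0, -34.0], [-27.0, 52.0]]
40 [[18.0, -19.0], [39.0, 15.0], [-2.0, 10.0], [-11.0, 40.0], [-47.0, -34.0], [-54.0, 48.0]]
65 [[-12.0, -20.0], [8.0, 12.0], [-31.0, 8.0], [-39.0, 37.0], [-74.0, -35.0], [-81.0, 45.0]]
rim [[121.0, 362.0], [332.0, 341.0], [105.0, 171.0], [290.0, 155.0]]
20 backbot [158.0, 365.0] [294.0, 352.0] backtop [151.0, 290.0] [289.0, 277.0] front [179.0, 298.0] [246.0, 292.0] griptop [158.0, 176.0] [257.0, 167.0] gripbot [162.0, 221.0] [260.0, 213.0]
35 backbot [158.0, 358.0] [297.0, 344.0] backtop [150.0, 275.0] [290.0, 262.0] front [183.0, 332.0] [251.0, 325.0] griptop [158.0, 175.0] [257.0, 167.0] gripbot [163.0, 223.0] [261.0, 214.0]
45 backbot [157.0, 346.0] [299.0, 332.0] backtop [149.0, 262.0] [290.0, 249.0] front [185.0, 350.0] [254.0, 343.0] griptop [158.0, 175.0] [257.0, 167.0] gripbot [163.0, 223.0] [261.0, 214.0]
```

Emit:
apply_moves(
  targets=[
    [[0, 0, 0], 0],
    [[0, 0, 0.5], 0],
    [[0, 0, 1], 0],
    [[0, 0, 1.5], 0],
    [[0, 0, 2], 0],
  ],
)

```text
t: 14.0
ee_pos: [480.3, 114.9, 169.1]
eef_rot: [-1.571, -0.001, -1.881]
force: [0.6, 0.6, -2.6]
opening: 0.601
```

Emit:
apply_moves(
  targets=[
    [[0, 0, 2.5], 0],
    [[0, 0, 2.5], 0],
    [[0, 0, 1.5], 0],
    [[0, 0, 0], 0],
    [[0, 0, 0], 0],
  ],
)

```text
t: 14.5
ee_pos: [480.4, 115.1, 233.6]
eef_rot: [-1.571, 0.001, -1.881]
force: [-1.0, 1.1, -3.2]
opening: 0.6
```

```bash
python3 - <<'E'
from h import *
b=snap('side','side9');F=[]
for i in range(4):
    viewer.snapshot('top') if i else snap('top','top9');F.append(monitor.read_state()['force'][2])
s=monitor.read_state();print(s['t'],s['opening'],s['ee_pos'].round(1),np.round(F,1),s['qpos'].round(2))
B=cv2.resize(b[90:240,180:310],None,fx=4,fy=4,interpolation=cv2.INTER_CUBIC)
cv2.imwrite('pics/c9.png',B[:,:,::-1])
E
```

```text
14.75 0.5968860294307785 [480.1 114.7 233. ] [-2.4 -1.9 -2.8 -1.3] [-1.02  0.3   0.86  1.96 -0.27  1.01 -0.34]
```

Emit:
apply_moves(
  targets=[
    [[-0.1, -1.5, 0], 0],
    [[-0.15, -3, 0], 0],
    [[-0.2, -3.5, 0], 0],
    [[-0.2, -3, 0], 0],
    [[-0.15, -2, 0], 0],
  ],
)

```text
t: 15.25
ee_pos: [471.7, -18.5, 233.8]
eef_rot: [-1.571, -0.001, -1.884]
force: [0.9, 1.1, -3.3]
opening: 0.602
```

Emit:
apply_moves(
  targets=[
    [[-0.1, -1.2, -2], 0],
    [[0, 0, -3], 0],
    [[0, 0, -3], 0],
    [[0, 0, -2], 0],
    [[0, 0, 0], 0],
  ],
)

```text
t: 15.75
ee_pos: [469.4, -28.1, 131.7]
eef_rot: [-1.575, -0.003, -1.883]
force: [-0.3, 0.0, -1.8]
opening: 0.599
```

```bash
python3 - <<'E'
from h import *
b=snap('side','side10');s=monitor.read_state();print(s['t'],s['opening'],s['ee_pos'].round(1),s['force'].round(1))
u,v=proj('side',s['ee_pos'])[0].astype(int)
B=cv2.resize(b[130:290,190:340],None,fx=3.7,fy=3.7,interpolation=cv2.INTER_CUBIC)
t=snap('top','top10');T=cv2.resize(t[170:230,185:235],None,fx=4.4,fy=4.4,interpolation=cv2.INTER_CUBIC)
M=np.zeros((600,790,3),np.uint8);M[:B.shape[0],:B.shape[1]]=B;M[:T.shape[0],560:560+T.shape[1]]=T
cv2.imwrite('pics/c10.png',M[:,:,::-1])
E
```

```text
15.8 0.601310365630731 [470.4 -28.2 133.2] [ 0.4  0.  -2.2]
```

View pics/c10.png

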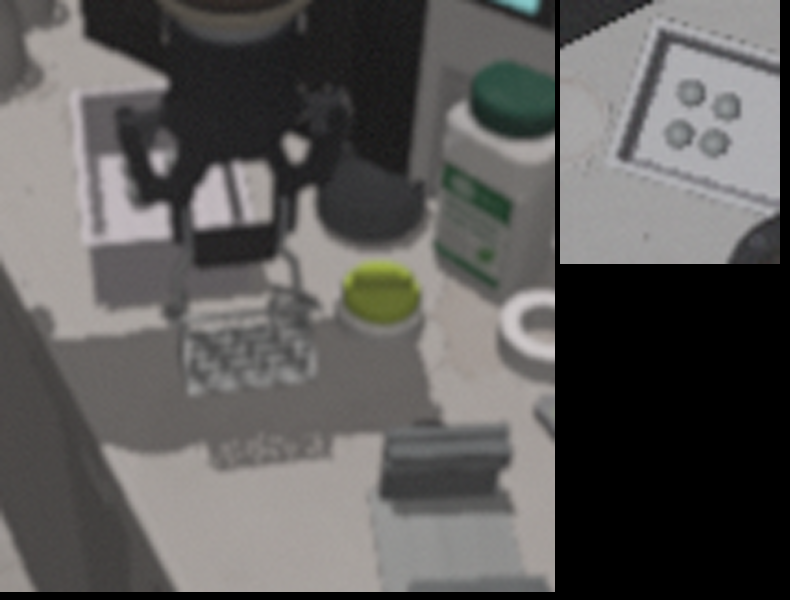

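```bash
cat >> h.py <<'E'
U=np.array([.305,.952]);N=np.array([.952,-.305])
def bk(t,th,h=85,off=10,pts=((48,-37,0),(48,37,0),(48,-37,44),(48,37,44))):
    C,S=np.cos(np.radians(th)),np.sin(np.radians(th)); o=[]
    for x,y,z in pts:
        p=np.array(t[:2])-U*((x-8)*C-(z-h)*S)+N*y; o.append((*p,t[2]-off+(x-8)*S+(z-h)*C))
    return np.array(o)
E
python3 - <<'E'
from h import *
for th in(0,20,30,40,50):
    b=bk((470.4,-28.2,133.2),th);print(th,((proj('side',b)-[189.6,129.6])*3.7).round().tolist(), bk((0,0,133.2),th,pts=((-49,0,0),(48,0,0)))[:,2].round())
E
```

```text
0 [[188.0, 375.0], [301.0, 361.0], [186.0, 328.0], [303.0, 314.0]] [38. 38.]
20 [[193.0, 388.0], [310.0, 373.0], [188.0, 324.0], [308.0, 310.0]] [24. 57.]
30 [[194.0, 387.0], [314.0, 372.0], [188.0, 318.0], [309.0, 303.0]] [21. 70.]
40 [[196.0, 382.0], [318.0, 367.0], [188.0, 309.0], [310.0, 294.0]] [21. 84.]
50 [[196.0, 372.0], [321.0, 357.0], [187.0, 297.0], [311.0, 283.0]] [25. 99.]
```

Emit:
apply_moves(
  targets=[
    [[0, 0, -1], 0],
    [[0, 0, -0.8], 0],
    [[0, -0.2, -0.4], 0],
    [[-0.15, -0.5, -0.1], 0],
    [[-0.15, -0.5, -0.1], 0],
  ],
)

```text
t: 16.35
ee_pos: [470.7, -37.9, 112.7]
eef_rot: [-1.568, 0.006, -1.88]
force: [-12.9, 7.5, 60.7]
opening: 0.603
```

Emit:
apply_moves(
  targets=[
    [[-0.15, -0.5, -0.1], 0],
    [[-0.15, -0.5, -0.15], 0],
    [[-0.15, -0.5, -0.2], 0],
    [[-0.15, -0.5, -0.2], 0],
    [[0, 0, 0], 0],
  ],
)

```text
t: 16.85
ee_pos: [467.4, -63.3, 107.1]
eef_rot: [-1.559, 0.001, -1.885]
force: [-0.8, -8.2, 39.5]
opening: 0.602
```

Emit:
apply_moves(
  targets=[
    [[-0.15, -0.5, 0], 0],
    [[-0.15, -0.5, 0], 0],
    [[-0.15, -0.5, 0], 0],
    [[-0.15, -0.5, -0.1], 0],
    [[0, 0, 0], 0],
  ],
)

```text
t: 17.35
ee_pos: [457.4, -79.7, 102.8]
eef_rot: [-1.569, 0.001, -1.882]
force: [2.5, 0.3, 9.1]
opening: 0.602
```

```bash
python3 - <<'E'
from h import *
b=snap('side','side11');s=monitor.read_state();p=s['ee_pos'];print(s['t'],p.round(1),s['force'].round(1),s['ft_torque'].round(2))
g=b.min(2)[:,:,].astype(np.uint8)
for th in(0,5,10,20,30):
    q=bk(p,th);print(th,proj('side',q).round(1).tolist(),q[0,2].round(),bk(p,th,pts=((-49,0,0),))[0,2].round())
u0=int(proj('side',bk(p,0)).mean(0)[0]);G=cv2.cvtColor(b,cv2.COLOR_RGB2GRAY)
print(u0);print([(r,int(G[r,u0-12:u0+12].mean()),int(G[r,u0-12:u0+12].std())) for r in range(215,275)])
E
```

```text
17.4 [457.5 -79.6 102.8] [2.1 0.6 9.7] [ 0.53 -0.63 -0.04]
0 [[245.1, 256.5], [276.3, 252.4], [244.8, 244.6], [277.1, 240.4]] 8.0 8.0
5 [[245.5, 258.1], [277.0, 253.8], [244.9, 244.8], [277.5, 240.5]] 12.0 3.0
10 [[245.9, 259.3], [277.7, 255.1], [245.1, 244.7], [277.8, 240.5]] 16.0 -1.0
20 [[246.6, 261.0], [279.0, 256.6], [245.3, 244.1], [278.5, 239.8]] 27.0 -7.0
30 [[247.2, 261.5], [280.3, 257.0], [245.5, 242.6], [279.0, 238.3]] 39.0 -9.0
260
[(215, 39, 6), (216, 36, 5), (217, 35, 4), (218, 36, 5), (219, 36, 5), (220, 37, 8), (221, 41, 12), (222, 61, 19), (223, 93, 23), (224, 120, 25), (225, 132, 26), (226, 128, 23), (227, 114, 15), (228, 101, 5), (229, 96, 2), (230, 95, 3), (231, 96, 1), (232, 96, 0), (233, 96, 2), (234, 94, 3), (235, 92, 4), (236, 91, 4), (237, 91, 3), (238, 90, 3), (239, 89, 3), (240, 89, 2), (241, 90, 1), (242, 92, 1), (243, 89, 4), (244, 86, 7), (245, 87, 7), (246, 86, 7), (247, 86, 9), (248, 87, 10), (249, 90, 9), (250, 91, 8), (251, 90, 7), (252, 91, 10), (253, 89, 9), (254, 88, 6), (255, 89, 4), (256, 93, 4), (257, 96, 4), (258, 99, 2), (259, 104, 3), (260, 121, 10), (261, 145, 9), (262, 160, 4), (263, 164, 1), (264, 164, 0), (265, 164, 0), (266, 164, 1), (267, 164, 0), (268, 165, 0), (269, 165, 0), (270, 165, 0), (271, 165, 0), (272, 164, 0), (273, 165, 0), (274, 165, 0)]
```

Emit:
apply_moves(
  targets=[
    [[-0.1, -0.3, -0.2], 0],
    [[-0.1, -0.3, -0.2], 0],
    [[-0.1, -0.3, -0.2], 0],
    [[0, 0, -0.1], 0],
    [[0, 0, 0], 0],
  ],
)

```text
t: 17.9
ee_pos: [453.8, -90.9, 96.5]
eef_rot: [-1.568, -0.001, -1.884]
force: [-5.3, -7.4, 25.5]
opening: 0.602
```

Emit:
apply_moves(
  targets=[
    [[0, 0, 0], 0],
    [[0, 0, 0], 0],
    [[0, 0, 0], 0],
    [[0, 0, 0], 0],
    [[0, 0, 0], 0],
  ],
  grip=1,
)

```text
t: 18.4
ee_pos: [453.3, -87.9, 95.1]
eef_rot: [-1.571, -0.0, -1.881]
force: [-0.8, 0.5, -0.1]
opening: 1.004
```

Emit:
apply_moves(
  targets=[
    [[0, 0, 1], 0],
    [[0, 0, 2], 0],
    [[0, 0, 4], 0],
    [[0, 0, 5], 0],
    [[0, 0, 5], 0],
  ],
)

```text
t: 18.9
ee_pos: [452.7, -88.8, 267.3]
eef_rot: [-1.572, -0.001, -1.883]
force: [1.7, 1.7, 0.2]
opening: 1.001
```

Emit:
apply_moves(
  targets=[
    [[-3, -3, 2], 0],
    [[-3, -4, 2], 0],
    [[-2, -5, 0], 0],
    [[0, -5, 0], 0],
    [[0, 0, 0], 0],
  ],
)

```text
t: 19.4
ee_pos: [375.6, -253.2, 305.0]
eef_rot: [-1.569, -0.002, -1.887]
force: [-0.4, 0.4, -0.0]
opening: 0.998
```

```bash
python3 - <<'E'
from h import *
b=snap('side','side12');a=snap('top','top12');s=monitor.read_state();print(s['t'],s['ee_pos'].round(1),s['force'].round(1))
G=cv2.cvtColor(b,cv2.COLOR_RGB2GRAY)
t=(454,-91,95.5)
for th in(0,5,10):
    print(th,proj('side',bk(t,th,pts=((48,-37,0),(48,37,0),(48,-37,44),(48,37,44),(8,-27,94),(8,27,94)))).round(1).tolist())
# dark grip in side and top
for n,im in(('side',b),('top',a)):
    c=proj(n,(454,-91,94))[0].astype(int);r=22 if n=='side' else 14
    w=im.max(2)[c[1]-r:c[1]+r,c[0]-r:c[0]+r];k,l,st,ce=cv2.connectedComponentsWithStats((w<70).astype(np.uint8));i=1+st[1:,4].argmax()
    uv=ce[i]+c-r;print(n,st[i],uv.round(1),ray(n,uv,88).round(),'pred',proj(n,(454,-91,88)).round(1))
    ys,xs=np.where(l==i);rc=cv2.minAreaRect(np.c_[xs+c[0]-r,ys+c[1]-r].astype(np.float32));print(rc)
B=G[205:275,235:290];print('back bottom col scan',[int(np.where(G[225:275,u]<130)[0].max()+225) for u in range(246,280,4)])
# balls in the pan from top
H=cv2.cvtColor(a[165:225,190:265],cv2.COLOR_RGB2GRAY);T=cv2.resize(H,None,fx=4,fy=4,interpolation=cv2.INTER_CUBIC)
ci=cv2.HoughCircles(T,cv2.HOUGH_GRADIENT,1,20,param1=80,param2=12,minRadius=9,maxRadius=17)
if ci is not None:
    for x,y,r in ci[0]:
        P=ray('top',(x/4+190-.4,y/4+165-.4),14)[0,:2]-[487,122];print('ball?',(P@[.947,-.321]).round(),(P@[.321,.947]).round(),r)
# change detection of timer/thermometer/pan
a0=cv2.imread('pics/top0.png')[:,:,::-1]
for nm,(r0,r1,c0,c1) in dict(timer=(160,185,260,286),thermo=(185,230,372,386),pitcher=(200,235,140,172)).items():
    d=np.abs(a[r0:r1,c0:c1].astype(int)-a0[r0:r1,c0:c1]).mean();print(nm,round(d,1))
E
```

```text
19.5 [ 376.5 -248.6  304.1] [-0.1  0.4 -0.6]
0 [[246.0, 262.6], [277.3, 258.3], [245.6, 250.8], [278.1, 246.6], [247.2, 222.0], [271.0, 219.1]]
5 [[246.4, 264.2], [278.0, 259.9], [245.8, 251.0], [278.5, 246.7], [247.1, 221.8], [270.9, 218.9]]
10 [[246.8, 265.5], [278.7, 261.2], [246.0, 251.1], [278.8, 246.7], [247.1, 221.5], [270.9, 218.7]]
side [ 11  20  23  10 169] [258.8 223.2] [[452. -92.  88.]] pred [[259.1 222.5]]
((258.71954345703125, 222.97560119628906), (8.061501502990723, 22.196741104125977), 83.6598129272461)
top [10  7  7 15 45] [290.1 204.1] [[457. -86.  88.]] pred [[291.6 205.1]]
((290.1095886230469, 204.0410919189453), (2.808987855911255, 15.215349197387695), 20.556045532226562)
back bottom col scan [261, 261, 260, 260, 260, 259, 259, 258, 258]
ball? -17.0 23.0 14.1
ball? 15.0 54.0 12.7
ball? -19.0 53.0 12.2
ball? 12.0 23.0 13.6
timer 12.0
thermo 64.8
pitcher 11.2
```

```bash
python3 - <<'E'
from h import *
for f in('top0','top12','side0','side12'):
    im=cv2.imread(f'pics/{f}.png');h=cv2.cvtColor(im,cv2.COLOR_BGR2HSV)
    r=(slice(155,190),slice(255,290)) if f[0]=='t' else (slice(195,225),slice(275,310))
    m=cv2.inRange(h[r],(25,120,60),(45,255,255));ys,xs=np.where(m);print(f,'timer',len(xs),xs.mean().round(1),ys.mean().round(1))
    if f[0]=='s':
        g=im.max(2)[345:384,300:370];ys,xs=np.where(g<80);print('thermo',len(xs),xs.mean().round(1),ys.mean().round(1))
        g=im[105:160,160:210].astype(int).mean((0,1));print('pitcher mean',g.round(1))
E
```

```text
top0 timer 170 17.8 16.1
top12 timer 165 17.7 16.2
side0 timer 235 17.6 13.4
thermo 325 56.6 25.0
pitcher mean [116.  118.7 123.2]
side12 timer 107 13.0 13.5
thermo 130 53.8 14.4
pitcher mean [125.1 128.1 133. ]
```

```bash
python3 -c "
from h import *
print(job.hand_in()); s=monitor.read_state(); print(s['t'],s['force'].round(1))"
```

```text
the job is handed in; nothing more can be done
None
the job is handed in; nothing more can be done
```

I pulled the basket out of the stand with all four balls still in it and emptied them into the pan. The empty basket now stands upright between pan and stand, and the job is handed in at about 19.5 s of the 58 s. The hand-in gave no verdict.

The moves only turn about the vertical, so I held the grip by its ends and let the basket pivot in the jaws. Lowering its back edge onto the pan rim tipped it spout-down. I then pressed and dragged its front edge on the counter to bring it level before letting go.

**Last checks:**
- **Balls:** the picture after tipping shows four balls in the pan. The final top view puts them at about (-17, 23), (15, 54), (-19, 53) and (12, 23) mm in the pan's frame.
- **Basket:** its grip is at about (454, -90). The back bottom edge lies within about 2 pixels of where a level basket would put it; this was checked by numbers only, as my picture views were used up. That is about 210 mm from the pan's centre and 145 mm from the stand.
- **Timer:** it is unmoved in the top view.
- **Pitcher:** I did not measure it directly. Its picture area changed only slightly in brightness, and the arm never went near it.
- **Thermometer:** the final comparison differed from the first pictures. I think the arm was blocking the view, but I could not confirm it. The tool stayed about 100 mm or more away from it.
- **Robot:** the gripper is open about 300 mm above the counter, with no contact force.

The push on the tool reached about 61 N while levelling the basket on the counter. That was below the 120 N wrist limit and went through the fingers and basket, not the gripper's body.

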